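Put the spool stand's kickstand down and hold it upright

TASK

The wire-spool stand on the bench has tipped forward. While it leans there, swing over its centre and fully down the kickstand leg on the side where the flat steel foot plate lies on the bench, leaving the other leg folded up; then grip the carry bar from above, bring the frame upright and finish while still holding it there by the bar, so that the spool can be changed. Leave the plate and the other things on the bench where they are.

Things in the scene. Friction and masses are not known exactly. Their poses are not given: they have to be found in the camera images.
- stand: fixed base of the wire-spool stand, a green plate 160 x 200 x 12 mm; origin at the middle of its underside, on the table; x forward (away from the robot at yaw 0), y to its left, z up. A tubular frame (uprights at y -78 and +78 mm, carry bar across their tops, spool 100 mm across between them, its top 67 mm below the bar's centre) tips forward or back about an axis along y, 30 mm above the origin
- frame (a joint): lean of the frame: 0 upright, 0.2 rad at its forward stop (towards the base's +x), -0.2 at its rear stop. It starts at the forward stop. The spool's weight makes it fall forward from upright and rest there unless held; no friction holds it. Lifting it takes some 4 N at the carry bar, holding it upright some 1 to 2 N
- carry_bar: round level tube grip, 22 mm across and 130 mm long, between the tops of the frame's uprights, lying along the stand's y; origin at its centre, 205 mm from the tipping axis (235 mm above the table when upright). It turns freely on its own axis, so it can be gripped from above while the frame swings
- foot_plate: flat steel plate 70 x 60 x 6 mm lying loose on the bench beside the stand, on its left (+y) or right (-y), where that side's leg comes down (some 60 mm forward of, 145 mm aside from the base's origin); origin at the middle of its underside. A leg fully down ends just above it, not touching
- leg_left (a joint): swing of the left kickstand leg, a steel rod on the frame's +y side: near 0 folded up (leaning back 0.6 rad from the frame's upright direction), 0.6 in line with the frame, 3.2 fully down at its stop, pointing down and forward. It swings over the top to the base's +x. With the frame leaning, its centre is at 0.4: below, its weight (1 N at the foot) keeps it folded; past 0.5, set free, it falls fully down within 3 s
- foot_left (a point): centre of the left leg's black rubber ball foot, 26 mm across, 115 mm from the leg's pivot; the rod is 12 mm thick. Folded, it stands about level with the carry bar, 140 mm to the side of the bar's middle
- pivot_left (a point): pivot of the left leg on the frame, 140 mm to the side of the frame's middle, 105 mm from the tipping axis; the leg turns here about an axis along the base's y
- leg_right (a joint): swing of the right kickstand leg, a steel rod on the frame's -y side: near 0 folded up (leaning back 0.6 rad from the frame's upright direction), 0.6 in line with the frame, 3.2 fully down at its stop, pointing down and forward. It swings over the top to the base's +x. With the frame leaning, its centre is at 0.4: below, its weight (1 N at the foot) keeps it folded; past 0.5, set free, it falls fully down within 3 s
- foot_right (a point): centre of the right leg's black rubber ball foot, 26 mm across, 115 mm from the leg's pivot; the rod is 12 mm thick. Folded, it stands about level with the carry bar, 140 mm to the side of the bar's middle
- pivot_right (a point): pivot of the right leg on the frame, 140 mm to the side of the frame's middle, 105 mm from the tipping axis; the leg turns here about an axis along the base's y
- blank_big: aluminium disc 68 mm across, 26 mm high, on the robot's side of the stand; loose, a bystander; origin on its axis at the underside
- blank_small: brass disc 44 mm across, 30 mm high, beyond the stand; loose, a bystander; origin on its axis at the underside
- bearing: round steel bearing ring 52 mm across with a 24 mm hole, 10 mm high, beside the stand under the other leg (not the foot plate); loose, a bystander; origin on its axis at the underside
- hammer: hammer lying left of the stand; loose, a bystander
- wrench: wrench lying right of the stand; loose, a bystander
- oil_can: metal can 60 mm across, 110 mm high, on the right; loose, a bystander; origin on its axis at the underside
Not all that is in view belongs to the job. Leave any black, purple or yellow look-alike of the foot_plate alone.

How it is judged:
By the outcome, as a careful person would: the job done as asked, in the order asked, and still so for the second after the job is handed in, while the arm keeps its last pose, push and grip.
It also fails if it takes over 51 s, if anything falls off the work surface, if the arm or the gripper's body presses on something with over 40 N, if the wrist force passes 120 N, or if a joint passes its speed limit or range.

ROBOT

A 6-joint arm with a two-finger parallel gripper is mounted at the origin on the work surface. World frame = base frame: x ahead of the robot, y to its left, z up, the work surface at z = 0. Lengths are in mm, angles in rad, forces in N, time in s.
With the tool pointing down it reaches from about 300 to 875 mm from the base axis. Payload 4.2 kg.
Tool frame: the origin (TCP) lies between the finger pads; the fingertips stand 17 mm ahead of it and the grasp point (between the pads) lies 2 mm behind it (robot.nose_length is the distance from the TCP to the fingertips, in mm); z points along the fingers, y is the line along which they close (so a half turn about z gives the same grasp; the last joint's range is limited). The gripper opens to 85 mm and grips with 20 to 120 N. Pads are 22 mm wide; open, the fingers measure 114 mm over their backs; the gripper's body (76 mm by 85 mm) begins 54 mm behind the grasp point. The pads swing forward as they close: fully open they stand 13 mm farther back than shut.
Start: joints at [1.29, 0.32, 1.565, -0, 1.257, -0.02], TCP at [148.267, 555.569, 248.338] pointing down, gripper open.
Joint ranges: [-3.11, 3.11], [-0.84, 2.01], [0.21, 2.61], [-1.34, 4.49], [0.05, 2.63], [-2.56, 2.56]. Speed limits (rad/s): [2.57, 2.57, 3.14, 3.14, 3.14, 3.14].

INTERFACE

Orientations are given as a rotation vector (axis times angle).
In Python, from workcell import robot, read_camera, order, models gives the robot as it stands. The module is installed in compiled form; this text tells all that it offers.
- The arm moves only by the tool carry_out, never from a script. Its argument "deltas" is a list of rows, each a list of 6 numbers: the shift along the world's x, y, z in m, then the turn, a rotation vector about the world's x, y, z in degrees. A call has 1 to 5 rows; each row shifts and turns the commanded pose from where the row before left it; what a row does not reach is not made up. A row lasts 1/8 s, in which the tool goes at most 62.5 mm and 10.7 degrees, less where a joint would pass 70% of its speed; a pose out of reach is approached as far as the arm can. A call with a gripper value outside its range is refused whole. "hand" is the closure, from 0 (fully open) to 1 (shut), set as the call begins (left out, the last holds). The fingers move at their own pace and stop on an object; "newtons" is the grip in N (left out, the last holds). Time passes only in rows, so rows that do not move let the fingers close. It gives the time, the measured TCP pose, the force, the opening and the grip force at its end, in the units of the state.
- robot.observe(): the state, without advancing time (a new reading comes with each control period).
- read_camera(name): name is "side" or "top"; returns a dict with "pixels" (384x512x3 uint8, red, green, blue), "depth" (384x512 float32, mm along the optical axis (not along the pixel's ray), 0 where there is no reading), "intrinsics" (3x3 intrinsics, pixels), "eye" and "attitude" of the camera in the world. Camera axes: x right, y up, looking along -z (the intrinsics and any distortion apply to the point x, -y, -z); pixel columns grow to the right and rows downward; lengths in mm; the calibration is good to about 2 mm. A picture is of the moment at which its call begins.
- order.job_done(): hands the job in; it is judged then, once.
Trained networks look in the newest picture that a camera, given by its name, has taken for a name from the list of things; names that differ only in an ending like _2 or _b are one class to them, and where a whole thing is asked for, a point or a joint stands for the part that bears it (a point fixed in the world has none). Each returns a list of dicts, best first, with "score" (0 to 1); they miss things now and then, are a little off and sometimes report something else, mostly with a low value. They report only what shows in the picture. A call takes as long as a camera call. They do not tell look-alikes from the thing itself.
- models.recognise(camera, name): "location" ([x, y, z] in mm, in world coordinates, good to about 4 mm: the middle of the surface that is visible of it).
- models.cut_out(camera, name): "mask" (384x512 bool, what is visible of it).
- models.pinpoint(camera, name): "location" ([x, y, z] in mm, in world coordinates, good to about 4 mm: a listed point, or the origin of a listed thing).
The state is a dict: "t": time; "qpos": joint angles; "joint_vel": joint speeds; "joint_torque": joint torques, N m; "ee_pos": TCP position; "ee_rot": TCP orientation; "contact_force": force on the tool from outside, world axes, zero at the start; "wrist_torque": the same for the moment, N m; "finger_gap": opening from 0.0 (shut) to 1.0 (fully open); "gripper_force": force on a finger pad.
Only numpy, scipy, OpenCV 4.12 (cv2) and the standard library are available. Lean on these libraries where they do the work, as an engineer would, in place of code of your own. Each camera call takes 0.05 s, during which the arm holds its last target. There are 200 camera calls.

## Working session

There is one attempt and no reset: what is moved stays moved. The work goes in short steps, Python scripts to look and compute and a tool call to move; the robot and the scene stay as the last step left them, time stands still between calls to the robot, and variables do not carry over. Pictures are saved under pics/ and viewed, at most 10 in all, crops included, and the job is handed in when it is done.

Besides the shell and the picture viewer there is one more tool, called after ">>>" in YAML: its name, and indented under it one key for each argument. carry_out: Moves the arm, as the interface text tells. Its arguments: {"type":"object","properties":{"deltas":{"type":"array"},"hand":{"type":"number"},"newtons":{"type":"number"}},"required":["deltas"]}

```bash
mkdir -p pics; python3 - <<'E'
from workcell import robot, read_camera, models
import cv2, numpy as np
for c in ("side","top"):
    r=read_camera(c); cv2.imwrite(f"pics/{c}0.png",cv2.cvtColor(r["pixels"],cv2.COLOR_RGB2BGR))
    print(c,r["eye"],np.round(r["attitude"],3).tolist())
    for n in ("stand","carry_bar","foot_plate","foot_left","foot_right","pivot_left","pivot_right","bearing","blank_big","blank_small","oil_can","hammer","wrench"):
        print(n,[(np.round(d["location"]).tolist(),round(d["score"],2)) for d in models.pinpoint(c,n)][:3])
s=robot.observe();print(s["t"],s["ee_pos"],s["ee_rot"],s["finger_gap"])
E
```

```text
side [533.94356457 967.14870268 902.29415244] [0.025, -1.365, -2.763]
stand [([598.0, -43.0, -3.0], 0.94), ([634.0, 111.0, 1.0], 0.53)]
carry_bar [([640.0, -39.0, 231.0], 0.68)]
foot_plate [([602.0, 225.0, 0.0], 0.79), ([407.0, -238.0, -1.0], 0.77), ([683.0, -173.0, -1.0], 0.53)]
foot_left [([546.0, 84.0, 240.0], 0.66), ([597.0, -41.0, -2.0], 0.64)]
foot_right [([601.0, -183.0, 243.0], 0.6), ([547.0, 85.0, 240.0], 0.5)]
pivot_left [([588.0, 99.0, 130.0], 0.65), ([636.0, -38.0, 234.0], 0.53)]
pivot_right [([648.0, -175.0, 139.0], 0.56)]
bearing [([632.0, 108.0, -2.0], 0.73)]
blank_big [([464.0, -32.0, -0.0], 0.62)]
blank_small [([712.0, -43.0, -4.0], 0.55)]
oil_can [([649.0, -386.0, -4.0], 0.59), ([588.0, 100.0, 127.0], 0.4)]
hammer [([445.0, 405.0, -0.0], 0.57)]
wrench [([452.0, -414.0, -2.0], 0.69), ([639.0, -37.0, 230.0], 0.44)]
top [4.97922161e+02 9.38525228e-01 1.25721919e+03] [0.063, -0.07, -1.541]
stand [([598.0, -39.0, 2.0], 0.71)]
carry_bar [([639.0, -34.0, 232.0], 0.52)]
foot_plate [([594.0, 231.0, 4.0], 0.79), ([572.0, -273.0, 1.0], 0.72), ([757.0, -361.0, -1.0], 0.72)]
foot_left [([545.0, 84.0, 236.0], 0.62)]
foot_right [([607.0, -183.0, 237.0], 0.46), ([684.0, -170.0, 1.0], 0.16)]
pivot_left [([591.0, 96.0, 136.0], 0.63)]
pivot_right [([652.0, -175.0, 131.0], 0.55)]
bearing [([632.0, 108.0, -0.0], 0.53)]
blank_big [([462.0, -37.0, -1.0], 0.88)]
blank_small [([712.0, -40.0, 2.0], 0.71)]
oil_can [([652.0, -379.0, 0.0], 0.85)]
hammer [([446.0, 408.0, 4.0], 0.83)]
wrench [([459.0, -412.0, -4.0], 0.79)]
1.4 [148.23248718 555.56983898 248.32093042] [-4.08487672e-01 -3.11487535e+00 -1.13051566e-04] 0.9990499167484447
```

View pics/side0.png

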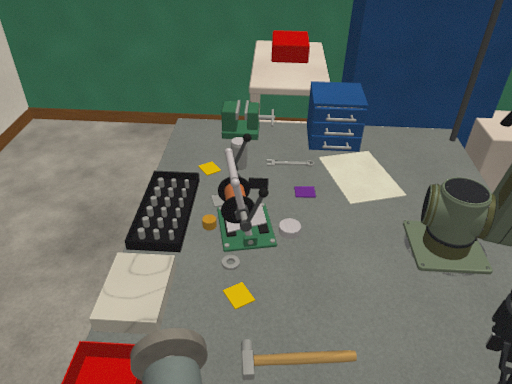

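View pics/top0.png

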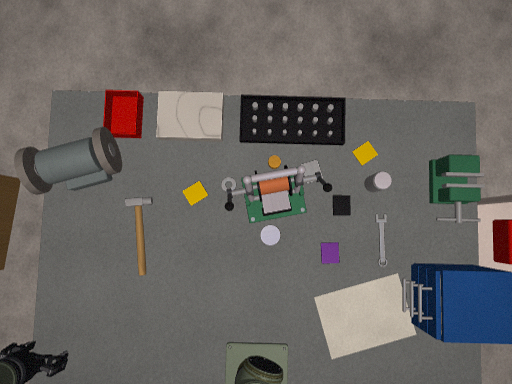

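The grey steel plate lies at about (684,-171), px (310,172) in the top view, on the stand's right. The bearing is on the left at px (229,185), and the black, purple and yellow plates are look-alikes. So it is the right leg, and the stand yaw is about 0.216 rad.

I'll go behind the right foot with the fingers shut.

>>> carry_out:
  deltas:
    - [0.027,-0.05,0.03,0,0,-4.2]
    - [0.027,-0.05,0.03,0,0,-4.2]
    - [0.027,-0.05,0.03,0,0,-4.2]
    - [0.027,-0.05,0.02,0,0,-4.2]
    - [0.027,-0.05,0,0,0,-4.2]
  hand: 1
  newtons: 30

```text
t: 2.02
ee_pos: [282.1, 308.6, 357.8]
ee_rot: [0.971, 2.985, 0.007]
contact_force: [0.7, 0.3, 0.7]
finger_gap: -0.001
gripper_force: 0.0
```

>>> carry_out:
  deltas:
    - [0.027,-0.05,0,0,0,-4.2]
    - [0.027,-0.05,0,0,0,-4.2]
    - [0.027,-0.05,0,0,0,-4.2]
    - [0.027,-0.05,0,0,0,-4.2]
    - [0.027,-0.05,0,0,0,-4.2]

```text
t: 2.65
ee_pos: [416.6, 57.9, 356.2]
ee_rot: [1.501, 2.759, 0.002]
contact_force: [1.0, 0.9, 0.6]
finger_gap: -0.0
gripper_force: 0.0
```

>>> carry_out:
  deltas:
    - [0.027,-0.05,0,0,0,-4.2]
    - [0.027,-0.05,0,0,0,-4.2]
    - [0.027,-0.05,0,0,0,-4.2]
    - [0.027,-0.05,0,0,0,-4.2]
    - [0.027,-0.05,0,0,0,-4.2]

```text
t: 3.28
ee_pos: [551.7, -192.1, 356.0]
ee_rot: [1.979, 2.44, 0.001]
contact_force: [1.1, 0.1, 0.3]
finger_gap: -0.002
gripper_force: 0.0
```

>>> carry_out:
  deltas:
    - [0.001,0,-0.03,0,0,0]
    - [0.001,0,-0.03,0,0,0]
    - [0,0,-0.03,0,0,0]
    - [0,0,-0.022,0,0,0]
    - [0,0,-0.01,0,0,0]

```text
t: 3.9
ee_pos: [552.6, -190.2, 232.6]
ee_rot: [-1.975, -2.441, 0.001]
contact_force: [-0.3, -0.3, 0.2]
finger_gap: -0.0
gripper_force: 0.0
```

>>> carry_out:
  deltas:
    - [0.012,0.0026,0,0,0,0]
    - [0.012,0.0026,0,0,0,0]
    - [0.012,0.0026,0,0,0,0]
    - [0.012,0.0026,0,0,0,0]
    - [0.012,0.0026,0,0,0,0]

```text
t: 4.53
ee_pos: [614.3, -177.2, 234.7]
ee_rot: [1.975, 2.442, 0.001]
contact_force: [-0.3, -0.5, 5.3]
finger_gap: 0.0
gripper_force: 2.3
```

```bash
cat > m.py <<'E'
from workcell import robot, read_camera, models
import cv2, numpy as np
def look(tag,names,crop=None):
    for c in ("side","top"):
        r=read_camera(c); im=cv2.cvtColor(r["pixels"],cv2.COLOR_RGB2BGR)
        x0,y0=(185,110) if c=="side" else (200,130)
        cv2.imwrite(f"pics/{tag}_{c}.png",cv2.resize(im[y0:y0+150,x0:x0+160],None,fx=4,fy=4,interpolation=cv2.INTER_CUBIC)[:600,:800])
        for n in names: print(c,n,[(np.round(d["location"]).tolist(),round(d["score"],2)) for d in models.pinpoint(c,n)][:3])
    s=robot.observe();print(s["t"],s["ee_pos"],s["contact_force"])
E
python3 -c "from m import *;look('a',['foot_right','pivot_right','carry_bar'])"
```

```text
side foot_right [([638.0, -179.0, 252.0], 0.68)]
side pivot_right [([650.0, -176.0, 135.0], 0.58)]
side carry_bar [([636.0, -36.0, 231.0], 0.51), ([686.0, -174.0, -0.0], 0.37)]
top foot_right [([547.0, 87.0, 237.0], 0.71), ([462.0, -34.0, -0.0], 0.3)]
top pivot_right []
top carry_bar [([638.0, -37.0, 232.0], 0.56)]
4.925 [ 612.85120997 -177.47733949  234.26394592] [-1.06452498  0.89733928  3.79305584]
```

>>> carry_out:
  deltas:
    - [0.01,0.0022,0,0,0,0]
    - [0.01,0.0022,0,0,0,0]
    - [0.01,0.0022,0,0,0,0]
    - [0.01,0.0022,0,0,0,0]
    - [0.01,0.0022,0,0,0,0]

```text
t: 5.55
ee_pos: [663.5, -166.0, 233.0]
ee_rot: [-1.975, -2.442, 0.001]
contact_force: [0.8, -1.0, -0.2]
finger_gap: -0.003
gripper_force: 0.0
```

```bash
python3 -c "from m import *;look('b',['foot_right','carry_bar'])"
```

```text
side foot_right [([687.0, -167.0, 238.0], 0.66)]
side carry_bar [([638.0, -40.0, 232.0], 0.7)]
top foot_right []
top carry_bar [([445.0, 408.0, 4.0], 0.68), ([640.0, -34.0, 232.0], 0.6)]
5.85 [ 662.82913348 -166.34917433  233.81120182] [-0.48754948  0.52921972 -0.22330454]
```

>>> carry_out:
  deltas:
    - [-0.005,0,0.04,0,0,0]
    - [-0.005,0.01,0.045,0,0,0]
    - [-0.005,0.04,0.025,0,0,0]
    - [-0.005,0.04,0,0,0,0]
    - [-0.004,0.04,0,0,0,0]

```text
t: 6.48
ee_pos: [638.5, -35.5, 344.7]
ee_rot: [1.976, 2.441, 0.001]
contact_force: [0.6, 0.8, 0.3]
finger_gap: -0.0
gripper_force: 0.0
```

>>> carry_out:
  deltas:
    - [0,0,0,0,0,0]
    - [0,0,0,0,0,0]
    - [0,0,0,0,0,0]
    - [0,0,0,0,0,0]
    - [0,0,0,0,0,0]
  hand: 0

```text
t: 7.1
ee_pos: [639.1, -36.9, 343.8]
ee_rot: [-1.977, -2.442, 0.0]
contact_force: [0.7, -0.8, 1.2]
finger_gap: 0.996
gripper_force: 0.0
```

>>> carry_out:
  deltas:
    - [0,0,0,0,0,0]
    - [0,0,0,0,0,0]
    - [0,0,0,0,0,0]
    - [0,0,0,0,0,0]
    - [0,0,0,0,0,0]

```text
t: 7.72
ee_pos: [639.0, -36.3, 343.9]
ee_rot: [1.976, 2.442, 0.0]
contact_force: [0.5, -0.3, 0.1]
finger_gap: 1.0
gripper_force: 0.0
```

```bash
python3 -c "from m import *;look('c',['foot_right','foot_left','carry_bar'])"
```

```text
side foot_right []
side foot_left [([546.0, 85.0, 239.0], 0.79)]
side carry_bar [([544.0, 86.0, 241.0], 0.73), ([636.0, -38.0, 232.0], 0.61)]
top foot_right []
top foot_left [([549.0, 85.0, 236.0], 0.46)]
top carry_bar [([651.0, -175.0, 129.0], 0.43), ([643.0, -32.0, 230.0], 0.42)]
8.125 [639.04628863 -36.33767461 343.87817447] [ 1.13951896 -0.18673065  0.3212869 ]
```

View pics/c_side.png

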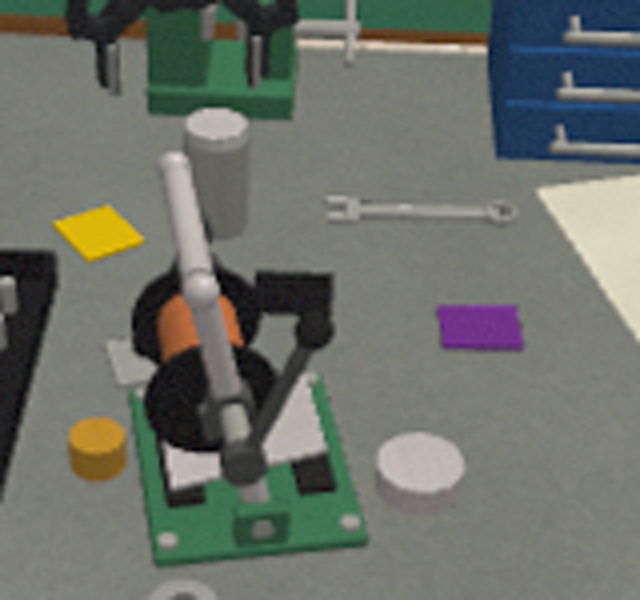

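View pics/c_top.png

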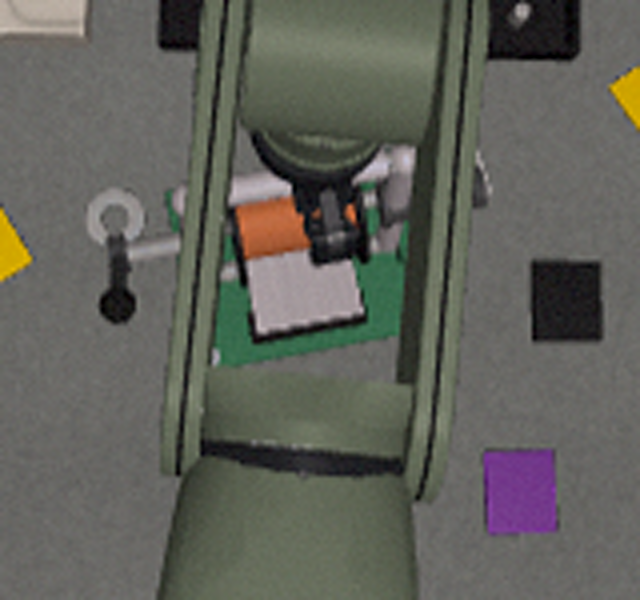

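The side view shows the right foot gone from beside the can, at about px (235,150), and the left leg still folded at px (315,325). The arm hides the right leg from above, so I'll step aside and check it before lifting.

>>> carry_out:
  deltas:
    - [0,0.05,0.01,0,0,0]
    - [0,0.06,0,0,0,0]
    - [0,0.06,0,0,0,0]
    - [0,0.03,0,0,0,0]
    - [0,0,0,0,0,0]

```text
t: 8.75
ee_pos: [638.8, 166.0, 353.5]
ee_rot: [-1.971, -2.446, 0.0]
contact_force: [0.3, 0.1, 0.0]
finger_gap: 1.005
gripper_force: 0.0
```

```bash
python3 -c "from m import *;look('d',['foot_right','foot_plate','carry_bar'])"
```

```text
side foot_right [([545.0, 90.0, 241.0], 0.25)]
side foot_plate [([406.0, -236.0, -1.0], 0.79), ([602.0, 226.0, 0.0], 0.71), ([684.0, -176.0, -4.0], 0.66)]
side carry_bar [([638.0, -40.0, 232.0], 0.55), ([598.0, -42.0, -2.0], 0.31)]
top foot_right [([690.0, -168.0, 23.0], 0.63)]
top foot_plate [([598.0, 230.0, 2.0], 0.7), ([753.0, -359.0, -2.0], 0.68), ([570.0, -276.0, 4.0], 0.63)]
top carry_bar [([637.0, -33.0, 231.0], 0.63), ([551.0, 86.0, 238.0], 0.5)]
9.15 [639.19287309 162.63924274 354.06076958] [-0.29378298 -0.0656299   0.15051305]
```

View pics/d_top.png

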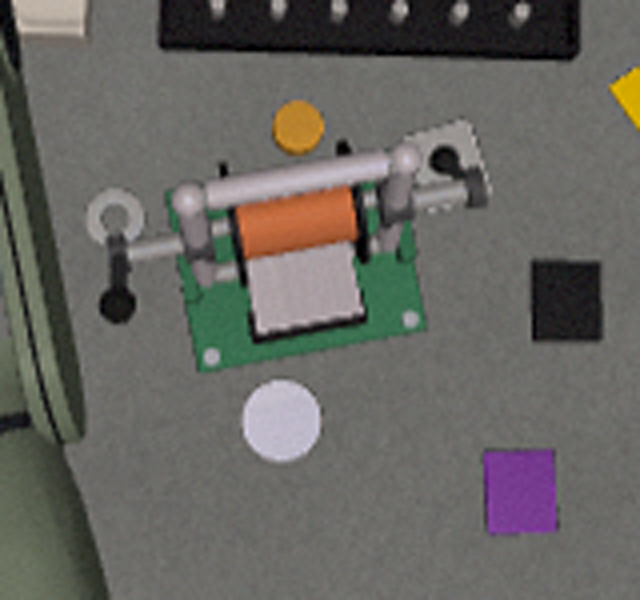

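The leg is fully down: the foot is at (690,-168,23), just above the plate at px (445,160). Now I'll grip the bar.

>>> carry_out:
  deltas:
    - [0,-0.04,0,0,0,0]
    - [0,-0.06,0,0,0,0]
    - [0,-0.06,0,0,0,0]
    - [0,-0.04,-0.02,0,0,0]
    - [0,0,-0.02,0,0,0]

```text
t: 9.78
ee_pos: [638.9, -40.3, 313.7]
ee_rot: [1.981, 2.436, -0.0]
contact_force: [-0.3, 0.7, 0.3]
finger_gap: 0.999
gripper_force: 0.0
```

>>> carry_out:
  deltas:
    - [0,0,-0.025,0,0,0]
    - [0,0,-0.025,0,0,0]
    - [0,0,-0.02,0,0,0]
    - [0,0,-0.015,0,0,0]
    - [0,0,0,0,0,0]

```text
t: 10.4
ee_pos: [638.5, -36.6, 227.8]
ee_rot: [-1.975, -2.441, 0.002]
contact_force: [0.0, -0.3, 0.7]
finger_gap: 0.998
gripper_force: 0.0
```

>>> carry_out:
  deltas:
    - [0,0,0,0,0,0]
    - [0,0,0,0,0,0]
    - [0,0,0,0,0,0]
    - [0,0,0,0,0,0]
    - [0,0,0,0,0,0]
  hand: 1
  newtons: 40

```text
t: 11.02
ee_pos: [638.8, -36.4, 229.5]
ee_rot: [1.976, 2.443, -0.0]
contact_force: [-2.8, -1.1, 3.9]
finger_gap: 0.242
gripper_force: 39.2
```

>>> carry_out:
  deltas:
    - [-0.0049,-0.0011,0.001,0,0,0]
    - [-0.0049,-0.0011,0.0008,0,0,0]
    - [-0.0049,-0.0011,0.0007,0,0,0]
    - [-0.0049,-0.0011,0.0006,0,0,0]
    - [-0.0049,-0.0011,0.0004,0,0,0]

```text
t: 11.65
ee_pos: [614.3, -41.8, 232.9]
ee_rot: [1.976, 2.442, 0.001]
contact_force: [3.0, 1.9, 4.2]
finger_gap: 0.241
gripper_force: 39.6
```

>>> carry_out:
  deltas:
    - [-0.0049,-0.0011,0.0003,0,0,0]
    - [-0.0049,-0.0011,0.0002,0,0,0]
    - [-0.0049,-0.0011,0.0001,0,0,0]
    - [0,0,0,0,0,0]
    - [0,0,0,0,0,0]

```text
t: 12.28
ee_pos: [599.0, -45.1, 233.5]
ee_rot: [-1.975, -2.442, 0.001]
contact_force: [1.5, 1.8, 5.3]
finger_gap: 0.242
gripper_force: 39.9
```

```bash
python3 -c "from m import *;look('e',['foot_right','foot_left','pivot_left','pivot_right','carry_bar','stand','foot_plate','bearing','blank_big','blank_small'])
print(s if 0 else robot.observe()['finger_gap'],robot.observe()['gripper_force'])"
```

```text
side foot_right [([684.0, -167.0, 39.0], 0.47), ([505.0, 77.0, 227.0], 0.38)]
side foot_left [([505.0, 78.0, 230.0], 0.78)]
side pivot_left [([571.0, 96.0, 131.0], 0.6)]
side pivot_right [([627.0, -179.0, 138.0], 0.55)]
side carry_bar [([679.0, -170.0, 36.0], 0.74), ([599.0, -46.0, 234.0], 0.66)]
side stand [([599.0, -46.0, -0.0], 0.92)]
side foot_plate [([568.0, -283.0, -3.0], 0.66), ([753.0, -361.0, 1.0], 0.66), ([604.0, 227.0, 2.0], 0.61)]
side bearing [([632.0, 109.0, 0.0], 0.77), ([462.0, -31.0, -0.0], 0.48)]
side blank_big [([460.0, -35.0, -1.0], 0.69)]
side blank_small [([710.0, -41.0, -0.0], 0.6), ([443.0, 400.0, -0.0], 0.2)]
top foot_right []
top foot_left [([507.0, 78.0, 228.0], 0.7), ([597.0, -42.0, 1.0], 0.48)]
top pivot_left [([568.0, 90.0, 137.0], 0.53)]
top pivot_right [([632.0, -181.0, 131.0], 0.46)]
top carry_bar [([602.0, -42.0, 236.0], 0.49)]
top stand [([596.0, -41.0, 1.0], 0.96)]
top foot_plate [([402.0, -236.0, -0.0], 0.8), ([571.0, -275.0, 1.0], 0.7), ([754.0, -361.0, -1.0], 0.7)]
top bearing [([634.0, 111.0, -0.0], 0.61)]
top blank_big [([462.0, -35.0, -4.0], 0.45), ([598.0, -41.0, 2.0], 0.42)]
top blank_small [([446.0, 409.0, 5.0], 0.39)]
13.375 [599.14124511 -45.10369205 233.50298985] [0.8180187  2.11957653 6.49924056]
0.2425870089047309 39.910340309143066
```

View pics/e_side.png

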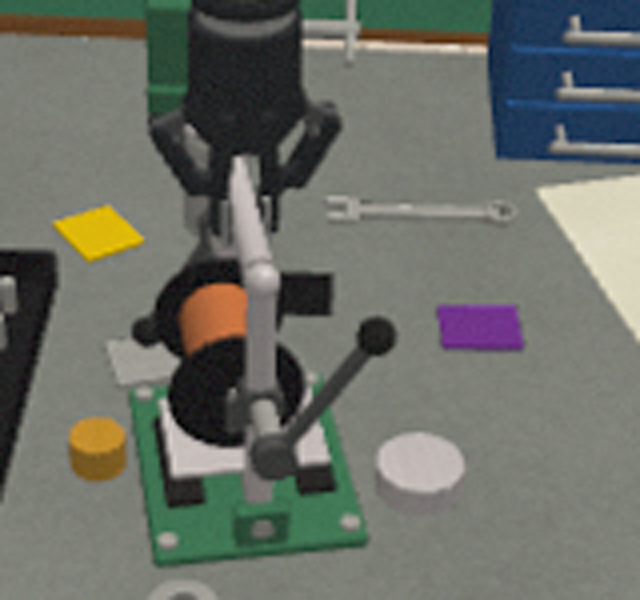

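View pics/e_top.png

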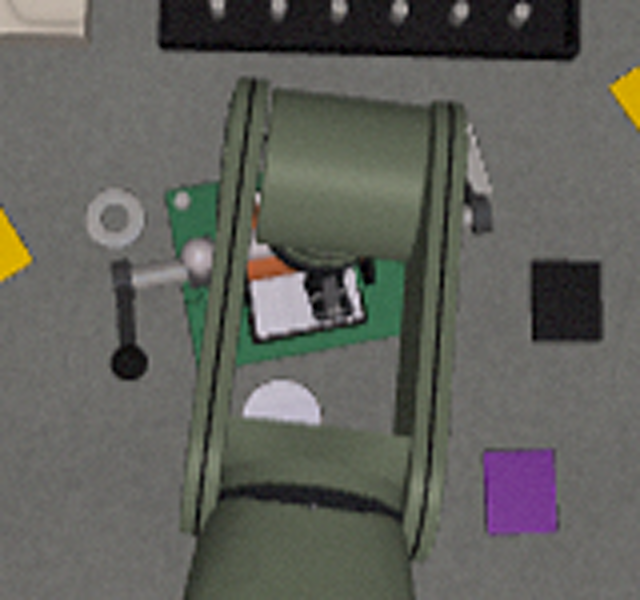

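The side view shows the uprights vertical and the bar held at px (240,180). The right foot stands over the plate at px (150,330), and the left leg is still folded at px (375,335). The bar is within about 1 mm of straight above the base origin.

```bash
python3 -c "
from workcell import order
print(order.job_done())"
```

```text
the job is handed in; nothing more can be done
None
```

Job handed in at about 13.4 s of the 51 s: the right leg, on the foot plate's side, is fully down, the left leg is still folded, and the frame is upright to within about 1 mm at the bar and held by it; the plate, bearing and discs looked undisturbed, though the judge gave no verdict.

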